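# Mix a touch-up paint bottle on the press-to-run mixer

### The job

Mix the customer's touch-up paint: first set the mixer's speed dial to 6 (six clicks clockwise from its anticlockwise stop). Then hold the paint bottle upright on the mixer's round rubber pad and push it down, firmly but no harder than it needs, until the pad is fully home, keep it there for at least two seconds, and finally stand the bottle gently in the grey order tray beside the customer's other parts, leaving those and the other things on the desk alone.

Things in the scene. Friction and masses are not known exactly. Their poses are not given: they have to be found in the camera images.
- mixer: Grey press-to-run vortex mixer, fixed, 210 mm deep (x), 140 mm wide (y), housing 100 mm high. Origin: centre of its underside. Its own -x is the front: a pale control panel that rises backwards at 35 degrees from level, from 30 mm high at x = -105 mm to 100 mm at x = -5 mm; behind it a level deck with the rubber pad.
- dial_grip (a point): Point on the speed dial's axis, 22 mm above the panel face, at (-72.6, 0, 79.5) mm in the mixer's frame. Turns with the dial: z is the dial's axis, out of the panel (leans 35 degrees from vertical to the mixer's front); x runs along the grip bar to its end with the white line. Black knob: skirt 52 mm across up to 8 mm above the panel, then a bar 50 mm long, 14 mm wide, up to 35 mm above it.
- dial (a joint): Speed dial, rad: 0 at the anticlockwise stop (position 0), grows clockwise as seen facing the panel, to 4.712 at position 9. It clicks into positions 0 to 9, every 0.5236 rad; position 6 is 3.1416. Black marks stand at the ten positions, longer at 0, 5 and 9. Let go between clicks it snaps to the nearest; passing a click takes about 0.1 N m. It starts at one of positions 1 to 4.
- pad_top (a point): Centre of the upper face of the black rubber pad in its raised (rest) position, 136 mm above the desk, 50 mm behind the mixer's origin (its +x); this point is fixed to the housing. The pad is a dish 76 mm across with a flat floor 68 mm across and a lip 4 mm high round it, on a spring.
- pad (a joint): How far the rubber pad is pressed down, m: 0 at rest, 0.008 at its hard stop (fully home). The spring takes about 5 N to start moving and 15 N just to reach the stop; beyond the stop nothing yields, and more than 40 N would overload the mixer's bearing.
- bottle: Round white plastic touch-up paint bottle with a black screw cap, closed, standing upright; about 0.25 kg (varies). 52 mm in diameter with straight walls up to 82 mm, shoulder to 92 mm, cap 38 mm in diameter from 92 to 114 mm (the top). Origin: centre of its underside; z up along its axis.
- tray: Grey plastic order tray, open on top, fixed to the desk, 230 mm (its x) by 180 mm (its y), rim 22 mm high, walls 5 mm, floor 5 mm thick. Origin: centre of its underside. Its +x half holds the carton and the filter; its -x half is free.
- tray_in (a point): Centre of the tray's inner floor, 5 mm above the desk; axes as the tray's.
- carton: Bystander in the tray: brown carton, 80 x 75 mm, 50 mm high. Origin: centre of its underside.
- filter: Bystander in the tray: white oil filter canister, 62 mm in diameter, 73 mm high, standing. Origin: centre of its underside.
- water_bottle: Bystander: clear water bottle with a blue cap, 64 mm in diameter, 196 mm high, standing at the back of the desk. Origin: centre of its underside.
- pen_cup: Bystander: black pen cup, 72 mm in diameter, 85 mm high, pens to 140 mm, at the back of the desk. Origin: centre of its underside.
Things that resemble listed ones, but are neither listed nor needed, are in the scene too. Of the things like the bottle, leave any that is red; of the rest the smaller one is meant.

How it is judged:
By the outcome, as a careful person would: the job done as asked, in the order asked, and still so for the second after the job is handed in, with the robot touching nothing.
It also fails if it takes over 69 s, if anything falls off the work surface, if the arm or the gripper's body presses on something with over 40 N, if the wrist force passes 120 N, or if a joint passes its speed limit or range.

### The arm

A 6-joint arm with a two-finger parallel gripper is mounted at the origin on the work surface. World frame = base frame: x ahead of the robot, y to its left, z up, the work surface at z = 0. Lengths are in m, angles in rad, forces in N, time in s.
With the tool pointing down it reaches from about 0.275 to 0.85 m from the base axis. Payload 19 kg.
Tool frame: the origin (TCP) lies on the mounting face of the last link; the fingertips stand 173 mm ahead of it and the grasp point (between the pads) lies 155 mm ahead of it; z points along the fingers, y is the direction in which the jaws open and shut (so a half turn about z gives the same grasp; the last joint's range is limited). The gripper opens to 85 mm and grips with 20 to 120 N. Pads are 22 mm wide; open, the fingers measure 114 mm over their backs; the gripper's body (76 mm by 85 mm) begins 54 mm behind the grasp point. The pads swing forward as they close: fully open they stand 13 mm farther back than shut.
Start: joints at [-1.453, 0.15, 1.437, -0, 1.554, -0.134], TCP at [0.143, -0.557, 0.405] pointing down, gripper open.
Joint ranges: [-2.8, 2.8], [-0.68, 2.1], [0.12, 2.68], [-1.39, 4.53], [0.16, 2.79], [-2.81, 2.81]. Speed limits (rad/s): [1.89, 1.89, 2.22, 3.01, 3.01, 3.01].

### API

Orientations are given as [roll, pitch, yaw] about the fixed x, y, z axes, in that order (R = Rz(yaw) Ry(pitch) Rx(roll)).
In Python, from bench import bot, vision, ticket gives the robot as it stands. The module is installed in compiled form; this text tells all that it offers.
- The arm moves only by the shell command python3 -m handwheel 'ROWS' [FORCE]. ROWS is JSON, a list of rows, each a list of 5 numbers: the closure, from 0 (fully open) to 1 (shut), then the shift along the tool's x, y, z in cm, then the turn about the tool's z in rad. A call has 1 to 20 rows; each row shifts and turns the commanded pose from where the row before left it, along the tool's axes as they then stand; what a row does not reach is not made up. A row lasts 1/12 s, in which the tool goes at most 41.7 mm and 7.16 degrees, less where a joint would pass 70% of its speed; a pose out of reach is approached as far as the arm can. A call is refused whole if a number of a shift passes 4.17 or a number of a turn 0.125, either way. A call with a gripper value outside its range is refused whole. The fingers move at their own pace and stop on an object; FORCE is the grip in N (left out, the last holds). Time passes only in rows, so rows that do not move let the fingers close. It gives the time, the measured TCP pose, the force and the opening at its end, in the units of the state.
- bot.read_state(): the state, without advancing time (a new reading comes with each control period).
- vision.capture(name): name is "side" or "top"; returns (picture, depth): 480x640x3 uint8, red, green, blue; 480x640 float32, m along the optical axis (not along the pixel's ray), 0 where there is no reading.
- vision.camera_model(name): a dict with "camera_matrix" (3x3 intrinsics, pixels), "world_from_camera" (4x4, takes a point from camera to world coordinates). Camera axes: x right, y down, z forward; pixel columns grow to the right and rows downward; lengths in m; the calibration is good to about 2 mm. A picture is of the moment at which its call begins. camera_model takes no time and is no camera call.
- ticket.close_job(): hands the job in, once; it reports no verdict.
The state is a dict: "t": time; "q": joint angles; "joint_vel": joint speeds; "joint_efforts": joint torques, N m; "position": TCP position; "ee_rot": TCP orientation; "contact_force": force on the tool from outside, world axes, zero at the start; "ft_torque": the same for the moment, N m; "gripper_width": finger opening in m.
Only numpy, scipy, OpenCV 4.12 (cv2) and the standard library are available. Lean on these libraries where they do the work, as an engineer would, in place of code of your own. Each camera call takes 0.05 s, during which the arm holds its last target.

## Working session

There is one attempt and no reset: what is moved stays moved. The work goes in short steps, Python scripts to look and compute and a shell command to move; the robot and the scene stay as the last step left them, time stands still between calls to the robot, and variables do not carry over. Pictures are saved under pics/ and viewed, and the job is handed in when it is done.

```bash
mkdir -p pics
python3 - <<'E'
from bench import bot,vision
import cv2,numpy as np
print(bot.read_state())
for n in("side","top"):
    p,d=vision.capture(n); cv2.imwrite(f"pics/{n}0.png",p[:,:,::-1]); np.savez(f"pics/{n}0.npz",p=p,d=d)
    m=vision.camera_model(n); print(n,np.round(m["camera_matrix"],1).tolist(),np.round(m["world_from_camera"],3).tolist())
E
```

```text
{'t': 0.0, 'q': array([-1.45299950e+00,  1.50969399e-01,  1.43798538e+00, -8.07734809e-06,
        1.55379163e+00, -1.34010564e-01]), 'joint_vel': array([-6.09126408e-05,  7.03498923e-04,  1.33592351e-03, -1.50410463e-04,
        6.63629605e-04,  1.49408422e-05]), 'joint_efforts': array([-4.67954997e-04, -7.13040733e+01, -5.70864236e+01, -3.21332427e-04,
        8.99384846e-03, -5.42994394e-05]), 'position': array([ 0.14323417, -0.55684315,  0.40410752]), 'ee_rot': array([-3.14044817e+00, -1.46149026e-04,  2.51807448e-01]), 'contact_force': array([0.30604995, 0.68898991, 0.5115101 ]), 'ft_torque': array([ 0.00815325, -0.01597554,  0.00721056]), 'gripper_width': 0.08521013968551822}
side [[539.4, 0.0, 314.5], [0.0, 539.4, 245.4], [0.0, 0.0, 1.0]] [[-0.966, -0.142, 0.217, 0.362], [-0.258, 0.574, -0.777, 0.78], [-0.014, -0.807, -0.591, 0.714], [0.0, 0.0, 0.0, 1.0]]
top [[535.5, 0.0, 317.1], [0.0, 535.5, 241.0], [0.0, 0.0, 1.0]] [[-0.02, -0.991, 0.129, 0.429], [-1.0, 0.017, -0.022, 0.019], [0.02, -0.13, -0.991, 1.053], [0.0, 0.0, 0.0, 1.0]]
```

View pics/side0.png

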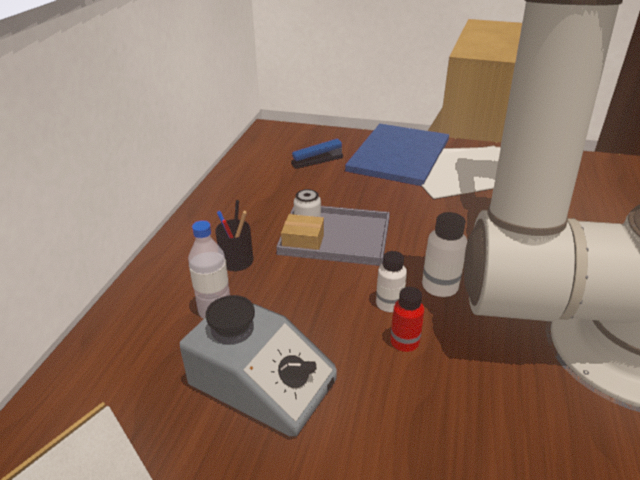

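View pics/top0.png

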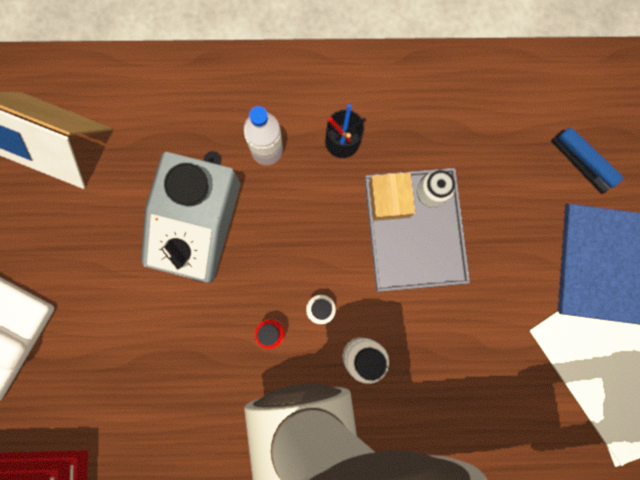

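The side picture shows the mixer at lower left, with the pad at (231,315) and the dial at (294,371). Bottles in the top view: small white (321,309), red (269,334), large white (366,361). The red one is excluded, and the smaller of the other two is (321,309), so that is the one meant. I'll confirm it in a crop and measure.

```bash
cat > h.py <<'E'
import numpy as np,cv2
from bench import bot,vision
def load(n,tag="0"):
    z=np.load(f"pics/{n}{tag}.npz"); return z["p"],z["d"]
def cloud(n,d):
    m=vision.camera_model(n);K=m["camera_matrix"];T=m["world_from_camera"]
    v,u=np.indices(d.shape); P=np.stack([(u-K[0,2])/K[0,0]*d,(v-K[1,2])/K[1,1]*d,d],-1)
    W=P@T[:3,:3].T+T[:3,3]; W[d==0]=np.nan; return W
def ray(n,u,v,z):
    m=vision.camera_model(n);K=m["camera_matrix"];T=m["world_from_camera"]
    r=T[:3,:3]@np.array([(u-K[0,2])/K[0,0],(v-K[1,2])/K[1,1],1]); o=T[:3,3]
    return o+r*(z-o[2])/r[2]
def proj(n,P):
    m=vision.camera_model(n);K=m["camera_matrix"];T=np.linalg.inv(m["world_from_camera"])
    c=T[:3,:3]@np.asarray(P)+T[:3,3]; c=K@c; return c[:2]/c[2]
E
python3 - <<'E'
from h import *
p,d=load("top"); W=cloud("top",d)
q,e=load("side"); V=cloud("side",e)
for nm,(u,v) in dict(small=(321,309),red=(269,334),big=(368,362),pad=(186,184),dial=(177,252),carton=(393,195),filt=(440,185),tray=(410,245),desk=(290,250)).items(): print(nm,np.round(W[v,u],4))
# cap top
def circ(W,c,r,zlo,zhi):
    k=np.hypot(W[...,0]-c[0],W[...,1]-c[1])<r; k&=(W[...,2]>zlo)&(W[...,2]<zhi)
    P=W[k]; (c2,r2)=cv2.minEnclosingCircle(P[:,:2].astype(np.float32)); return len(P),np.round(P.mean(0),4),np.round(c2,4),round(r2,4)
b=W[309,321]; print("cap top",circ(W,b,.045,.105,.125)); print("cap side",circ(V,b,.045,.105,.125)); print("wall side",circ(V,b,.045,.02,.08))
b=W[184,186]; print("pad top",circ(W,b,.06,.12,.15)); print("pad side",circ(V,b,.06,.12,.15))
a=cv2.resize(p[270:400,230:410],None,fx=4,fy=4)
bb=cv2.resize(q[200:360,350:480],None,fx=3,fy=3)
cv2.imwrite("pics/bot.png",a[:,:,::-1]);
c=cv2.resize(p[140:290,130:250],None,fx=4,fy=4,interpolation=cv2.INTER_CUBIC);cv2.imwrite("pics/mix.png",c[:,:,::-1])
c=cv2.resize(q[310:430,220:340],None,fx=5,fy=5,interpolation=cv2.INTER_CUBIC);cv2.imwrite("pics/dial.png",c[:,:,::-1])
E
```

```text
small [ 0.4322 -0.0068  0.113 ]
red [0.3911 0.0839 0.1131]
big [ 0.3442 -0.081   0.1575]
pad [0.6529 0.2247 0.1358]
dial [0.5403 0.2522 0.0795]
carton [ 0.6454 -0.1502  0.0545]
filt [ 0.6578 -0.2349  0.0791]
tray [ 0.5548 -0.1887  0.004 ]
desk [ 0.5496  0.0491 -0.0016]
cap top (368, array([ 0.433 , -0.0077,  0.113 ]), array([ 0.433 , -0.0077]), 0.0188)
cap side (285, array([ 0.4333, -0.0035,  0.1137]), array([ 0.4348, -0.0065]), 0.0203)
wall side (608, array([0.4345, 0.0126, 0.0524]), array([ 0.4334, -0.005 ]), 0.0265)
pad top (1491, array([0.6544, 0.2252, 0.1363]), array([0.6543, 0.2246]), 0.0385)
pad side (1492, array([0.6544, 0.2267, 0.1381]), array([0.6556, 0.2246]), 0.04)
```

View pics/bot.png

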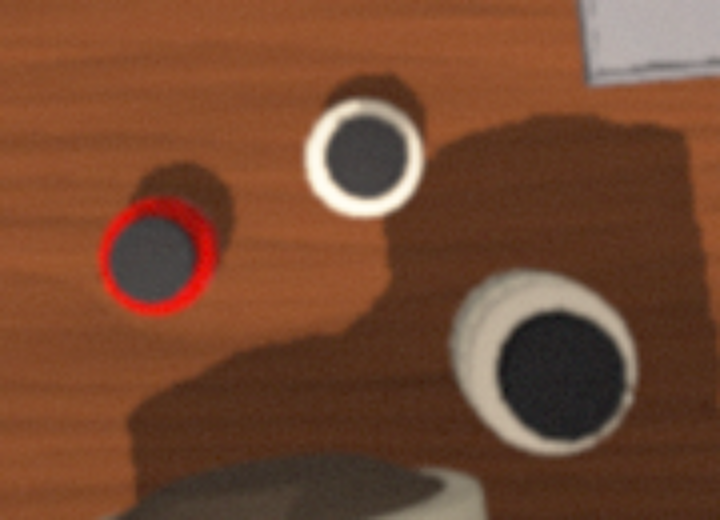

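View pics/mix.png

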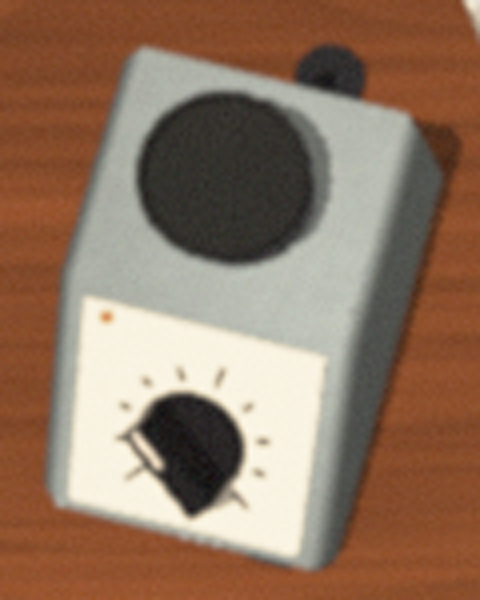

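View pics/dial.png

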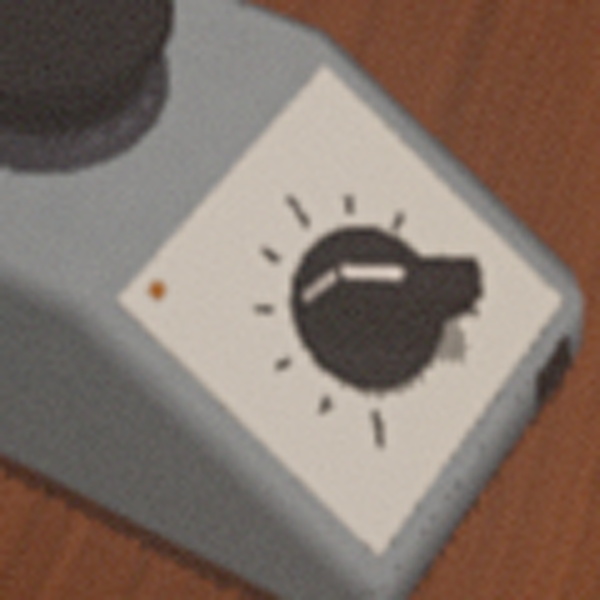

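The crop confirms the bottle: it has white walls and is clearly smaller than the other white one. Next, the mixer pose and dial position, by overlaying the model.

```bash
cat >> h.py <<'E'
def mixer(yaw,pad):
    c,s=np.cos(yaw),np.sin(yaw);R=np.array([[c,-s,0],[s,c,0],[0,0,1]]);o=np.array([pad[0],pad[1],0])-R@[.05,0,0]
    return R,o
S35,C35=np.sin(np.radians(35)),np.cos(np.radians(35))
N=np.array([-S35,0,C35]);UP=np.array([C35,0,S35]);LF=np.array([0,1,0])  # panel axes: normal, uphill, left (mixer +y)
BASE=np.array([-.0726,0,.0795])-N*.022
def ddir(th): # th from anticlockwise stop, clockwise; mark4.5 uphill
    a=th-np.radians(135); return np.cos(a)*UP-np.sin(a)*LF
E
python3 - <<'E'
from h import *
p,d=load("top"); W=cloud("top",d);q,e=load("side");V=cloud("side",e)
for X in(W,V):
    k=(abs(X[...,2]-.1)<.004)&(abs(X[...,0]-.6)<.15)&(abs(X[...,1]-.23)<.11)
    P=X[k]; r=cv2.minAreaRect((P[:,:2]*1000).astype(np.float32)); print("deck",len(P),r)
    # panel normal
    k=(X[...,2]>.035)&(X[...,2]<.095)&(abs(X[...,0]-.54)<.06)&(abs(X[...,1]-.24)<.075); P=X[k]
    best=None;rng=np.random.default_rng(0)
    for _ in range(500):
        a=P[rng.choice(len(P),3)];n=np.cross(a[1]-a[0],a[2]-a[0]);n/=np.linalg.norm(n)+1e-12
        if abs(n[2])>.95 or abs(n[2])<.6: continue
        i=abs((P-a[0])@n)<.002
        if best is None or i.sum()>best.sum(): best=i
    A=P[best];u,s,vt=np.linalg.svd(A-A.mean(0),full_matrices=False);n=vt[2]*np.sign(vt[2,2])
    print("panel n",n,"lean",np.degrees(np.arccos(n[2])),"yaw",np.degrees(np.arctan2(-n[1],-n[0])))
# housing yaw from desk-footprint points >0.03
E
```

```text
deck 3089 ((620.6024169921875, 234.01629638671875), (139.72215270996094, 181.89422607421875), 74.59876251220703)
panel n [-0.55099393  0.14721241  0.82142205] lean 34.77259877707693 yaw -14.958664230021311
deck 3248 ((652.2061157226562, 225.2993621826172), (145.22293090820312, 247.96139526367188), 72.12931823730469)
panel n [-0.55379017  0.151153    0.81882184] lean 35.03297080432335 yaw -15.266607825626485
```

Run:
```python
from h import *
R,o=mixer(np.radians(-15.2),(.6547,.2246)); print("o",o,"grip",R@[-.0726,0,.0795]+o)
ims=[]
for n,(u0,v0,w) in dict(top=(140,215,80),side=(240,325,110)).items():
    p,d=load(n); f=400//w*1.0; f=400/w
    im=cv2.resize(p[v0:v0+w,u0:u0+w],(400,400),interpolation=cv2.INTER_CUBIC)[:,:,::-1].copy()
    def pt(P): x=proj(n,R@P+o); return tuple(int(t) for t in ((x-[u0,v0]+.5)*f))
    for i in range(10): cv2.circle(im,pt(BASE+ddir(i*.5236)*.035),3,(0,0,255) if i%5 else (255,0,0),-1)
    for i,col in ((1,(0,255,0)),(2,(255,0,255)),(3,(255,255,0))):
        cv2.line(im,pt(BASE+N*.035),pt(BASE+N*.035+ddir(i*.5236)*.025),col,1)
    for x in(-.105,-.005):
        cv2.line(im,pt(np.array([x,-.07,.03 if x<-.1 else .1])),pt(np.array([x,.07,.03 if x<-.1 else .1])),(0,255,255),1)
    ims.append(im)
cv2.imwrite("pics/ov.png",np.hstack(ims))
```

```text
o [0.60644918 0.23770946 0.        ] grip [0.53638898 0.25674439 0.0795    ]
```

View pics/ov.png

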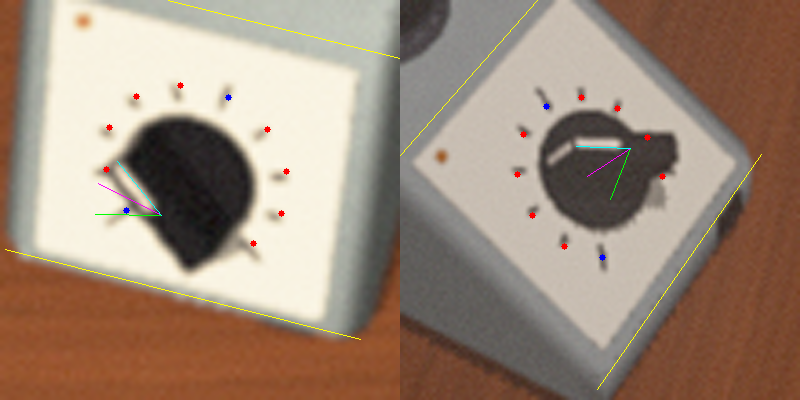

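The overlay fits to within about 2 mm: mixer yaw is about -15.2°, and the marks and panel edges line up. The white line lies on the cyan line, so the dial is at position 3 and needs three clicks clockwise. The tool stays vertical, so I'll straddle the bar at its centre on the axis and turn it about 101° about the vertical. Moving above the dial now.

```bash
python3 -m handwheel '[[0,2.4,-2.9,0,0],[0,2.4,-2.9,0,0],[0,2.4,-2.9,0,0],[0,2.4,-2.9,0,0],[0,2.4,-2.9,0,0],[0,2.4,-2.9,0,0],[0,2.4,-2.9,0,0],[0,2.4,-2.9,0,0],[0,2.4,-2.9,0,0],[0,2.4,-2.9,0,0],[0,2.4,-2.9,0,0],[0,2.4,-2.9,0,0],[0,2.4,-2.9,0,0],[0,2.4,-2.9,0,0],[0,2.4,-2.9,0,0],[0,2.4,-2.9,0,0],[0,2.4,-2.9,0,0],[0,2.4,-2.9,0,0],[0,2.4,-2.9,0,0],[0,2.4,-2.9,0,0]]' 30
```

```text
t: 1.77
position: [0.4638, 0.1266, 0.4045]
ee_rot: [-3.142, 0.0, 0.252]
contact_force: [1.4, -0.6, 0.8]
gripper_width: 0.0857
```

```bash
python3 -m handwheel '[[0,2.46,-2.76,0,0],[0,2.46,-2.76,0,0],[0,2.46,-2.76,0,0],[0,2.46,-2.76,0,0],[0,0,0,0,-0.125],[0,0,0,0,-0.125],[0,0,0,0,-0.125],[0,0,0,0,-0.125],[0,0,0,0,-0.125],[0,0,0,0,-0.125],[0,0,0,0,-0.125],[0,0,0,0,-0.125],[0,0,0,0,-0.125],[0,0,0,0,-0.125],[0,0,0,0,-0.125],[0,0,0,0,-0.125],[0,0,0,0,-0.125],[0,0,0,0,-0.125],[0,0,0,0,-0.125],[0,0,0,0,-0.125]]' && python3 -m handwheel '[[0.5,0,0,0,-0.125],[0.5,0,0,0,-0.125],[0.5,0,0,0,-0.125],[0.5,0,0,0,-0.125],[0.5,0,0,0,-0.125],[0.5,0,0,0,-0.125],[0.5,0,0,0,-0.125],[0.5,0,0,0,-0.125],[0.5,0,0,0,-0.125],[0.5,0,0,0,-0.125],[0.5,0,0,0,-0.125],[0.5,0,0,0,-0.125],[0.5,0,0,0,0]]'
python3 - <<'E'
from h import *
print(bot.read_state()["q"])
p,d=vision.capture("top");q,e=vision.capture("side")
cv2.imwrite("pics/a1.png",np.hstack([p[100:400,80:380],q[200:500,150:450][:280].repeat(1,0) if 0 else cv2.resize(q[180:480,150:450],(300,300))])[:,:,::-1])
E
```

```text
t: 3.43
position: [0.5314, 0.2559, 0.4044]
ee_rot: [-3.141, -0.0, 2.258]
contact_force: [-0.2, 0.0, -0.7]
gripper_width: 0.0854
t: 4.52
position: [0.5314, 0.2559, 0.4044]
ee_rot: [3.141, -0.001, -2.524]
contact_force: [-0.9, 0.7, -0.3]
gripper_width: 0.0428
[ 3.18149652e-01  1.81592166e-01  1.40189077e+00  1.10967823e-04
  1.55869682e+00 -1.86976374e+00]
```

View pics/a1.png

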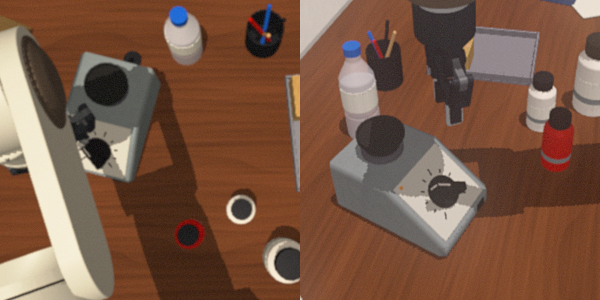

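```bash
python3 -m handwheel '[[0.5,-0.15,0.15,2.5,0],[0.5,0,0,2.5,0],[0.5,0,0,2.5,0],[0.5,0,0,2.5,0],[0.5,0,0,2,0],[0.5,0,0,1.2,0],[0.5,0,0,0.8,0],[0.5,0,0,0,0]]'
python3 - <<'E'
from h import *
p,d=vision.capture("top");q,e=vision.capture("side")
cv2.imwrite("pics/a2.png",cv2.resize(q[270:430,200:360],(600,600),interpolation=cv2.INTER_CUBIC)[:,:,::-1])
E
```

```text
t: 5.28
position: [0.5316, 0.2579, 0.2636]
ee_rot: [3.141, -0.002, -2.533]
contact_force: [0.2, -1.1, 0.2]
gripper_width: 0.0425
```

View pics/a2.png

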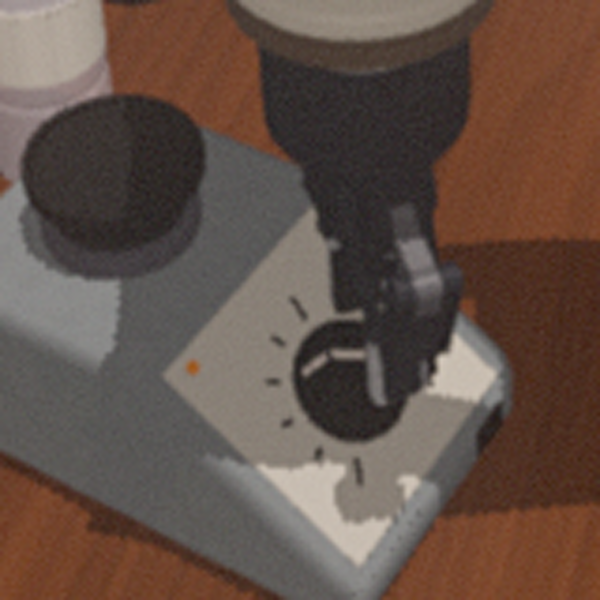

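The fingers straddle the bar, with the near tip at (385,400) and the far tip at (350,308). Lowering a little and closing.

```bash
python3 -m handwheel '[[0.5,0,0,0.4,0],[0.6,0,0,0.1,0],[0.7,0,0,0,0],[0.8,0,0,0,0],[0.85,0,0,0,0],[0.85,0,0,0,0],[0.85,0,0,0,0]]'
python3 - <<'E'
from h import *
q,e=vision.capture("side")
cv2.imwrite("pics/a3.png",cv2.resize(q[270:430,200:360],(600,600),interpolation=cv2.INTER_CUBIC)[:,:,::-1])
E
```

```text
t: 5.97
position: [0.5318, 0.258, 0.2601]
ee_rot: [-3.142, 0.001, -2.531]
contact_force: [0.8, -0.3, 2.9]
gripper_width: 0.0143
```

View pics/a3.png

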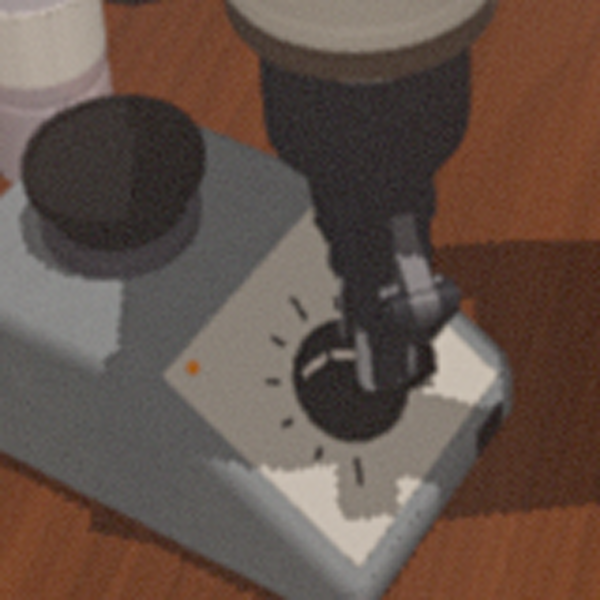

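```bash
python3 -m handwheel '[[1,0,0,0,0],[1,0,0,0,0],[1,0,0,0,0.1],[1,0,0,0,0.1],[1,0,0,0,0.1],[1,0,0,0,0.1],[1,0,0,0,0.1],[1,0,0,0,0.1],[1,0,0,0,0]]'
python3 - <<'E'
from h import *
print(bot.read_state()["ft_torque"])
q,e=vision.capture("side")
cv2.imwrite("pics/a4.png",cv2.resize(q[270:430,200:360],(600,600),interpolation=cv2.INTER_CUBIC)[:,:,::-1])
E
```

```text
t: 6.77
position: [0.5314, 0.2581, 0.2606]
ee_rot: [3.141, -0.0, -3.138]
contact_force: [-8.8, -1.8, 16.0]
gripper_width: 0.0134
[-0.44120088  1.2451097  -0.04671894]
```

View pics/a4.png

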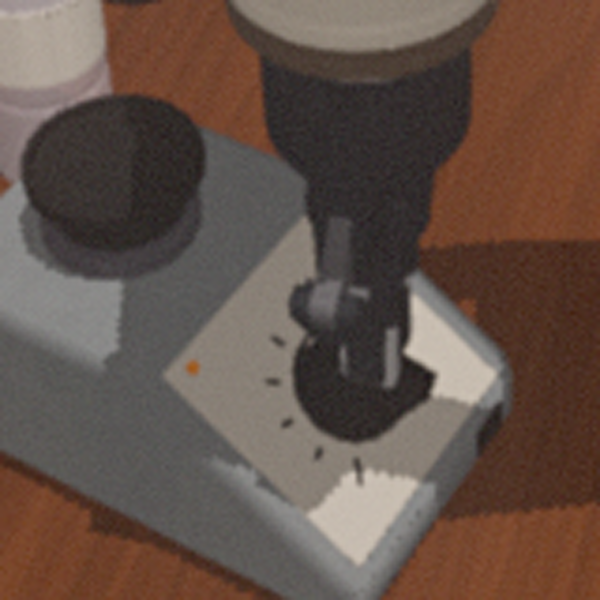

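```bash
python3 -m handwheel '[[1,0,0,0,0.1],[1,0,0,0,0.1],[1,0,0,0,0.1],[1,0,0,0,0.1],[1,0,0,0,0.1],[1,0,0,0,0.1],[1,0,0,0,0]]'
python3 - <<'E'
from h import *
print(bot.read_state()["ft_torque"])
q,e=vision.capture("side")
cv2.imwrite("pics/a5.png",cv2.resize(q[270:430,200:360],(600,600),interpolation=cv2.INTER_CUBIC)[:,:,::-1])
E
```

```text
t: 7.4
position: [0.5316, 0.258, 0.2599]
ee_rot: [-3.141, -0.0, 2.545]
contact_force: [-4.0, -3.1, 5.5]
gripper_width: 0.0128
[-0.14605666  0.39276069  0.26804524]
```

View pics/a5.png

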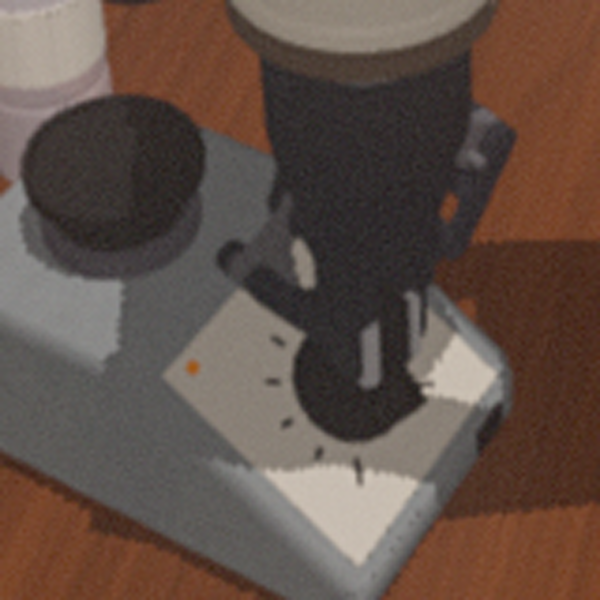

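The bar is following: its front end has moved from (430,360) to (425,400).

```bash
python3 -m handwheel '[[1,0,0,0,0.1],[1,0,0,0,0.1],[1,0,0,0,0.1],[1,0,0,0,0.1],[1,0,0,0,0.1],[1,0,0,0,0.1],[1,0,0,0,0]]'
python3 - <<'E'
from h import *
print(bot.read_state()["ft_torque"])
q,e=vision.capture("side")
cv2.imwrite("pics/a6.png",cv2.resize(q[270:430,200:360],(600,600),interpolation=cv2.INTER_CUBIC)[:,:,::-1])
E
```

```text
t: 8.03
position: [0.5314, 0.2584, 0.2602]
ee_rot: [-3.141, -0.001, 1.945]
contact_force: [-7.0, 2.4, 9.6]
gripper_width: 0.0126
[0.54088033 0.94655171 0.19452603]
```

View pics/a6.png

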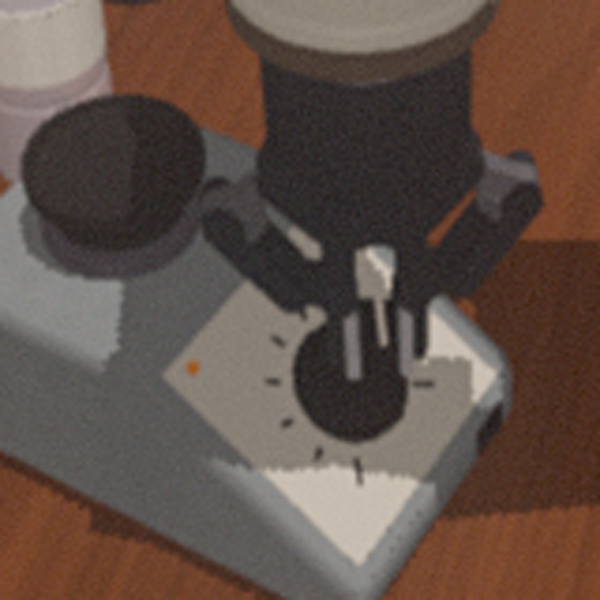

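The white line now shows between the fingers at (380,320), pointing away from the camera. Releasing, rising and checking.

```bash
python3 -m handwheel '[[0.8,0,0,0,0],[0.6,0,0,0,0],[0.5,0,0,0,0],[0.5,0,0,-1,0],[0.4,0,0,-2.5,0],[0,0,0,-3.5,0],[0,0,0,-3.5,0],[0,0,0,-3.5,0]]'
python3 - <<'E'
from h import *
R,o=mixer(np.radians(-15.2),(.6547,.2246))
q,e=vision.capture("side")
u0,v0,w=240,325,110;im=cv2.resize(q[v0:v0+w,u0:u0+w],(500,500),interpolation=cv2.INTER_CUBIC)[:,:,::-1].copy()
def pt(P): x=proj("side",R@P+o); return tuple(int(t) for t in ((x-[u0,v0]+.5)*500/w))
for i in range(10): cv2.circle(im,pt(BASE+ddir(i*.5236)*.035),3,(0,0,255) if i%5 else (255,0,0),-1)
for i,col in ((5,(0,255,0)),(6,(255,255,0)),(7,(255,0,255))): cv2.line(im,pt(BASE+N*.035),pt(BASE+N*.035+ddir(i*.5236)*.025),col,1)
cv2.imwrite("pics/a7.png",im)
E
```

```text
t: 8.75
position: [0.5314, 0.2578, 0.402]
ee_rot: [3.142, -0.0, 1.952]
contact_force: [-0.1, 0.0, 1.3]
gripper_width: 0.0843
```

View pics/a7.png

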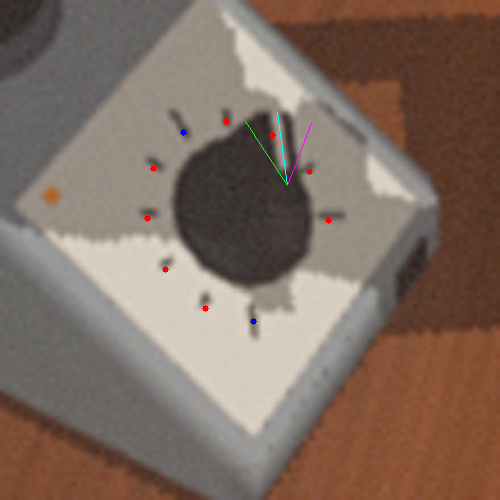

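The dial's line lies on the cyan (position 6) line, so the dial is at 6. Now to above the bottle.

```bash
python3 -m handwheel '[[0,-2.61,-2.36,0,0],[0,-2.61,-2.36,0,0],[0,-2.61,-2.36,0,0],[0,-2.61,-2.36,0,0],[0,-2.61,-2.36,0,0],[0,-2.61,-2.36,0,0],[0,-2.61,-2.36,0,0],[0,-2.61,-2.36,0,0],[0,0,0,0,0.12],[0,0,0,0,0.12],[0,0,0,0,0.12],[0,0,0,0,0.12],[0,0,0,0,0.12],[0,0,0,0,0]]'
python3 - <<'E'
from h import *
p,d=vision.capture("top"); X=cloud("top",d); np.savez("pics/top1.npz",p=p,d=d)
q,e=vision.capture("side");V=cloud("side",e)
cv2.imwrite("pics/b1.png",np.hstack([p[200:400,200:500],q[180:380,250:550]])[:,:,::-1])
# tray from first pictures
p,d=load("top");W=cloud("top",d)
k=(abs(W[...,2]-.022)<.006)&(abs(W[...,0]-.585)<.15)&(abs(W[...,1]+.19)<.13); print(len(W[k]))
hsv=cv2.cvtColor(p,cv2.COLOR_RGB2HSV)
g=((hsv[...,1]<60)&(abs(W[...,2]-.01)<.018)&(abs(W[...,0]-.585)<.16)&(abs(W[...,1]+.19)<.14)).astype(np.uint8)
g=cv2.morphologyEx(g,cv2.MORPH_OPEN,np.ones((3,3)));P=W[g>0];print("tray",cv2.minAreaRect((P[:,:2]*1000).astype(np.float32)))
for c,z in(((.6454,-.1502),(.045,.062)),((.66,-.235),(.065,.085))):
    k=(np.hypot(W[...,0]-c[0],W[...,1]-c[1])<.06)&(W[...,2]>z[0])&(W[...,2]<z[1]);print(cv2.minAreaRect((W[k][:,:2]*1000).astype(np.float32)))
E
```

```text
t: 9.97
position: [0.434, -0.0061, 0.4003]
ee_rot: [3.141, -0.0, 1.345]
contact_force: [0.1, 0.1, -0.2]
gripper_width: 0.0853
1128
tray ((585.9993286132812, -200.19749450683594), (229.9805908203125, 180.45086669921875), 4.2292375564575195)
((648.9138793945312, -161.42213439941406), (80.94277954101562, 96.52529907226562), 4.683856964111328)
((660.7096557617188, -236.47975158691406), (54.43914794921875, 56.53515625), 0.39282509684562683)
```

View pics/b1.png

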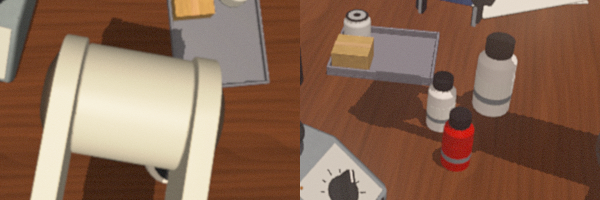

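Tray: centre (0.586,-0.200), yaw 4.2°, and 230x180 mm matches. The tool is above the small white bottle, so I'm descending.

```bash
python3 -m handwheel '[[0,0,0,3,0],[0,0,0,3,0],[0,0,0,3,0],[0,0,0,3,0],[0,0,0,3,0],[0,0,0,1.5,0],[0,0,0,1,0],[0,0,0,0.5,0],[0,0,0,0,0]]' 60
python3 - <<'E'
from h import *
q,e=vision.capture("side")
cv2.imwrite("pics/b2.png",cv2.resize(q[180:380,310:510],(600,600),interpolation=cv2.INTER_CUBIC)[:,:,::-1])
E
```

```text
t: 10.82
position: [0.4342, -0.006, 0.2195]
ee_rot: [-3.141, -0.0, 1.354]
contact_force: [0.1, 0.6, -0.4]
gripper_width: 0.0857
```

View pics/b2.png

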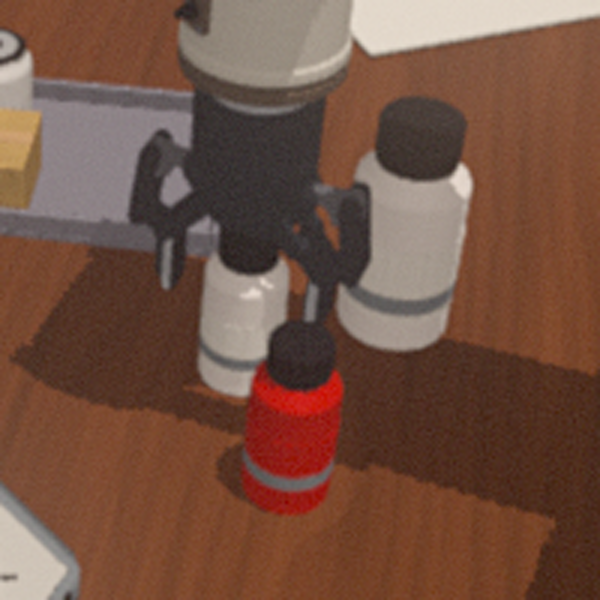

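The fingers straddle the white bottle and are clear of the red and large ones. Closing.

```bash
python3 -m handwheel '[[0.2,0,0,0,0],[0.3,0,0,0,0],[0.4,0,0,0,0],[0.5,0,0,0,0],[0.7,0,0,0,0],[0.7,0,0,0,0],[0.7,0,0,0,0]]' 60
python3 - <<'E'
from h import *
print(bot.read_state()["contact_force"])
q,e=vision.capture("side")
cv2.imwrite("pics/b3.png",cv2.resize(q[180:380,310:510],(600,600),interpolation=cv2.INTER_CUBIC)[:,:,::-1])
E
```

```text
t: 11.45
position: [0.4343, -0.006, 0.2207]
ee_rot: [3.141, -0.0, 1.352]
contact_force: [-5.6, 1.2, 12.5]
gripper_width: 0.0507
[-5.55655618  1.1982959  12.50181082]
```

View pics/b3.png

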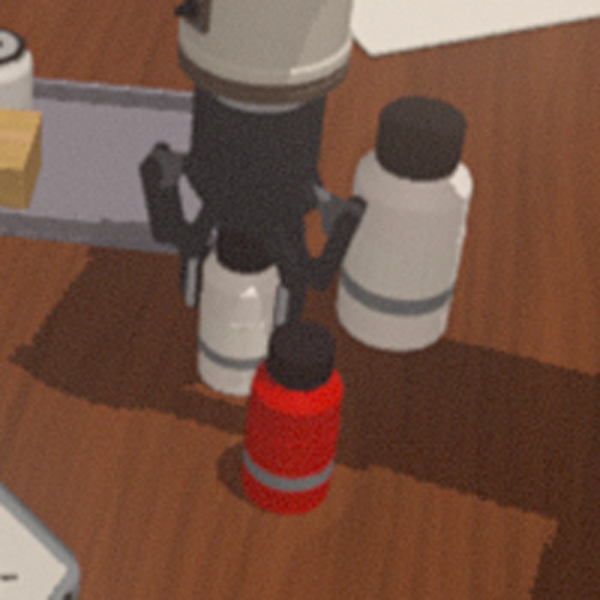

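The bottle is gripped at 50.7 mm. Lifting and carrying it to the pad.

```bash
python3 -m handwheel '[[0.7,0,0,-0.5,0],[0.7,0,0,-1,0],[0.7,0,0,-2.5,0],[0.7,0,0,-3.5,0],[0.7,0,0,-3.5,0],[0.7,0,0,-3.5,0],[0.7,0,0,-3.5,0],[0.7,0,0,-1.5,0],[0.7,0,0,0,0]]' && python3 -m handwheel '[[0.7,1.5,0.9,0,0],[0.7,3,1.8,0,0],[0.7,3,1.8,0,0],[0.7,3,1.8,0,0],[0.7,3,1.8,0,0],[0.7,3,1.8,0,0],[0.7,3,1.8,0,0],[0.7,3,1.8,0,0],[0.7,3,1.8,0,0],[0.7,1.8,1.2,0,0],[0.7,0,0,0,0],[0.7,0,0,0,0]]'
python3 - <<'E'
from h import *
print(bot.read_state()["contact_force"])
q,e=vision.capture("side");V=cloud("side",e);np.savez("pics/side2.npz",p=q,d=e)
hsv=cv2.cvtColor(q,cv2.COLOR_RGB2HSV)
cv2.imwrite("pics/c1.png",cv2.resize(q[180:400,130:350],(600,600),interpolation=cv2.INTER_CUBIC)[:,:,::-1])
E
```

```text
t: 12.25
position: [0.434, -0.006, 0.4193]
ee_rot: [3.135, -0.0, 1.352]
contact_force: [-0.0, -0.7, -2.0]
gripper_width: 0.0501
t: 13.25
position: [0.6549, 0.2253, 0.4128]
ee_rot: [-3.139, 0.001, 1.353]
contact_force: [-0.2, -0.0, -2.2]
gripper_width: 0.0501
[-0.2120406  -0.03536548 -2.227307  ]
```

View pics/c1.png

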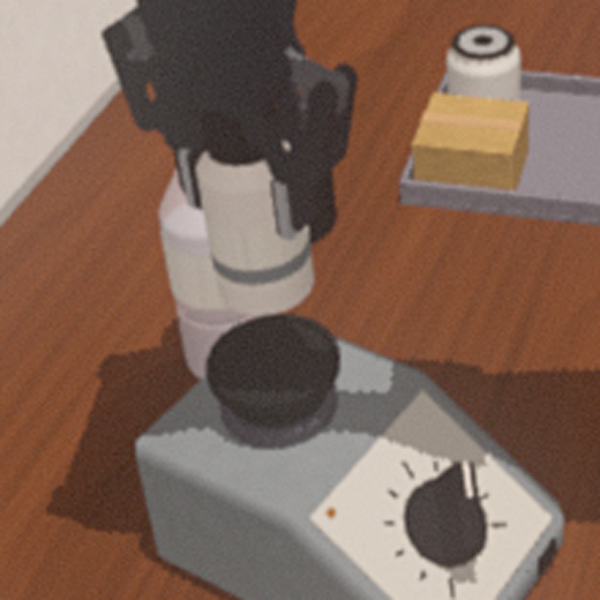

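The bottle may be leaning in the grip, so I'll measure its axis.

Run:
```python
from h import *
q,e=load("side","2");V=cloud("side",e)
from scipy.optimize import least_squares
a=proj("side",[.655,.225,.3]);b=proj("side",[.655,.225,.19]);print("vertical dir",a,b,(b-a)/(b-a)[1])
hsv=cv2.cvtColor(q,cv2.COLOR_RGB2HSV)
k=(np.hypot(V[...,0]-.655,V[...,1]-.23)<.045)&(V[...,2]>.17)&(V[...,2]<.29)&(hsv[...,1]<70)&(hsv[...,2]>90)
k=cv2.erode(k.astype(np.uint8),np.ones((3,3)))>0
P=V[k];print(len(P),P.min(0),P.max(0))
def f(x):
    dv=np.array([x[2],x[3],1]);dv/=np.linalg.norm(dv);r=P-np.array([x[0],x[1],.23]);return np.linalg.norm(np.cross(r,dv),axis=1)-.026
s=least_squares(f,[.655,.225,0,0],loss="soft_l1",f_scale=.001);print(s.x,np.degrees(s.x[2:]),np.abs(s.fun).mean())
x=s.x
for z in(.19,.30):print(z,x[0]+x[2]*(z-.23),x[1]+x[3]*(z-.23))
```

```text
vertical dir [217.24879146 226.0586528 ] [226.15739478 287.11683169] [0.14590352 1.        ]
1588 [0.62557052 0.22028214 0.19677849] [0.68832123 0.2507463  0.28568051]
[ 0.65412107  0.22241193  0.00200097 -0.02478796] [ 0.11464734 -1.4202456 ] 0.001586764847290296
0.19 0.6540410347845976 0.22340344383519695
0.3 0.6542611418702002 0.22067676801983255
```

The cylinder fit and the ring slope both say the bottle is upright (within about 1.4°) and centred over the pad. Lowering to just above contact.

```bash
python3 -m handwheel '[[0.7,0,0,1.5,0],[0.7,0,0,2,0],[0.7,0,0,1,0],[0.7,0,0,0.5,0],[0.7,0,0,0.2,0],[0.7,0,0,0,0]]' && python3 -m handwheel '[[0.7,0,0,0.15,0],[0.7,0,0,0.15,0],[0.7,0,0,0.1,0],[0.7,0,0,0,0]]'
```

```text
t: 13.8
position: [0.6544, 0.2243, 0.3632]
ee_rot: [3.141, -0.0, 1.351]
contact_force: [-0.3, 0.3, -3.0]
gripper_width: 0.0502
t: 14.13
position: [0.6545, 0.2246, 0.3588]
ee_rot: [3.142, -0.0, 1.352]
contact_force: [0.5, -0.1, -2.0]
gripper_width: 0.05
```

```bash
for i in 1; do python3 -m handwheel '[[0.7,0,0,0.15,0],[0.7,0,0,0.15,0],[0.7,0,0,0,0]]'; done;  python3 -m handwheel '[[0.7,0,0,0.15,0],[0.7,0,0,0.15,0],[0.7,0,0,0,0]]'; python3 -m handwheel '[[0.7,0,0,0.15,0],[0.7,0,0,0,0]]'
```

```text
t: 14.38
position: [0.6545, 0.2246, 0.356]
ee_rot: [3.141, -0.0, 1.352]
contact_force: [-1.2, -0.5, 4.1]
gripper_width: 0.05
t: 14.63
position: [0.6545, 0.2246, 0.3531]
ee_rot: [3.141, -0.0, 1.352]
contact_force: [-2.2, -0.4, 7.2]
gripper_width: 0.0503
t: 14.8
position: [0.6545, 0.2246, 0.3519]
ee_rot: [3.141, -0.001, 1.352]
contact_force: [-2.0, 1.2, 9.1]
gripper_width: 0.0502
```

The contact height and the 1.25 N/mm slope match the spring. About 3 mm remain.

```bash
python3 -m handwheel '[[0.7,0,0,0.1,0],[0.7,0,0,0.1,0],[0.7,0,0,0,0]]'; python3 -m handwheel '[[0.7,0,0,0.05,0],[0.7,0,0,0,0]]'; python3 -m handwheel '[[0.7,0,0,0.05,0],[0.7,0,0,0,0]]'
```

```text
t: 15.05
position: [0.6544, 0.2246, 0.3502]
ee_rot: [3.141, -0.001, 1.352]
contact_force: [-3.0, 0.4, 11.4]
gripper_width: 0.0504
t: 15.22
position: [0.6544, 0.2246, 0.3499]
ee_rot: [3.14, -0.001, 1.352]
contact_force: [-4.4, -0.1, 10.6]
gripper_width: 0.0503
t: 15.38
position: [0.6544, 0.2246, 0.3494]
ee_rot: [3.14, -0.001, 1.352]
contact_force: [-3.2, -0.4, 11.0]
gripper_width: 0.0507
```

```bash
python3 -m handwheel '[[0.7,0,0,0.05,0],[0.7,0,0,0,0]]'; python3 -m handwheel '[[0.7,0,0,0.05,0],[0.7,0,0,0,0]]'; python3 -m handwheel '[[0.7,0,0,0.05,0],[0.7,0,0,0,0]]'
```

```text
t: 15.55
position: [0.6544, 0.2247, 0.349]
ee_rot: [3.14, -0.001, 1.352]
contact_force: [-3.9, -0.5, 12.5]
gripper_width: 0.0507
t: 15.72
position: [0.6544, 0.2246, 0.3488]
ee_rot: [3.14, -0.001, 1.352]
contact_force: [-4.7, -1.3, 13.3]
gripper_width: 0.0506
t: 15.88
position: [0.6543, 0.2247, 0.3487]
ee_rot: [3.14, -0.001, 1.352]
contact_force: [-6.4, -0.1, 17.5]
gripper_width: 0.0506
```

```bash
python3 -m handwheel '[[0.7,0,0,0.04,0],[0.7,0,0,0,0],[0.7,0,0,0,0]]'
python3 - <<'E'
from h import *
q,e=vision.capture("side")
cv2.imwrite("pics/c2.png",cv2.resize(q[220:400,150:330],(600,600),interpolation=cv2.INTER_CUBIC)[:,:,::-1])
E
```

```text
t: 16.13
position: [0.6543, 0.2247, 0.3486]
ee_rot: [3.139, -0.001, 1.352]
contact_force: [-7.4, -0.0, 19.9]
gripper_width: 0.0504
```

View pics/c2.png

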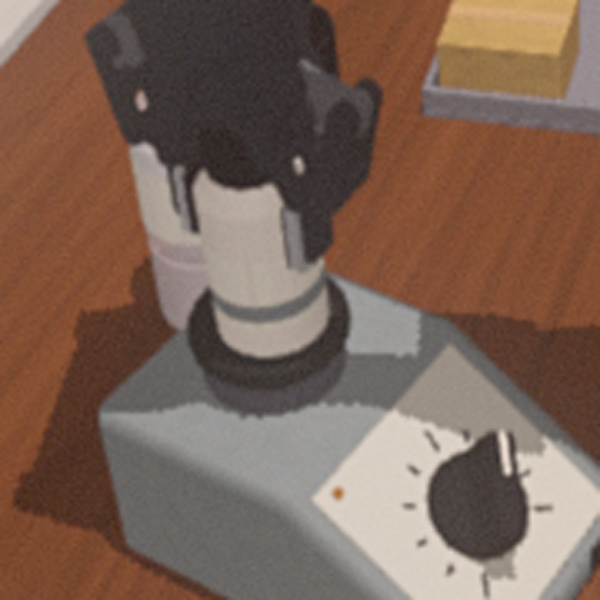

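The tool reads 19.9 N plus about 2.3 N of bottle weight, so the press is about 22 N. TCP z has stopped at 0.3486 while force still climbs, so the pad is at its stop. Holding.

```bash
python3 -m handwheel '[[0.7,0,0,0,0],[0.7,0,0,0,0],[0.7,0,0,0,0],[0.7,0,0,0,0],[0.7,0,0,0,0],[0.7,0,0,0,0],[0.7,0,0,0,0],[0.7,0,0,0,0],[0.7,0,0,0,0],[0.7,0,0,0,0]]';python3 -m handwheel '[[0.7,0,0,0,0],[0.7,0,0,0,0],[0.7,0,0,0,0],[0.7,0,0,0,0],[0.7,0,0,0,0],[0.7,0,0,0,0],[0.7,0,0,0,0],[0.7,0,0,0,0],[0.7,0,0,0,0],[0.7,0,0,0,0]]'; python3 -m handwheel '[[0.7,0,0,0,0],[0.7,0,0,0,0],[0.7,0,0,0,0],[0.7,0,0,0,0],[0.7,0,0,0,0],[0.7,0,0,0,0],[0.7,0,0,0,0],[0.7,0,0,0,0],[0.7,0,0,0,0],[0.7,0,0,0,0],[0.7,0,0,0,0],[0.7,0,0,0,0],[0.7,0,0,0,0],[0.7,0,0,0,0],[0.7,0,0,0,0],[0.7,0,0,0,0]]'
```

```text
t: 17.02
position: [0.6543, 0.2247, 0.3486]
ee_rot: [3.139, -0.001, 1.352]
contact_force: [-7.4, -1.2, 20.4]
gripper_width: 0.0506
t: 17.85
position: [0.6543, 0.2247, 0.3486]
ee_rot: [3.139, -0.001, 1.352]
contact_force: [-8.3, -1.0, 20.7]
gripper_width: 0.051
t: 19.18
position: [0.6543, 0.2247, 0.3486]
ee_rot: [3.14, -0.001, 1.352]
contact_force: [-7.6, -1.3, 19.9]
gripper_width: 0.0506
```

The press held steady at about 22 N for over 3 s. Lifting and carrying to the tray's free half, at (0.526,-0.2045).

```bash
python3 -m handwheel '[[0.7,0,0,-0.3,0],[0.7,0,0,-0.5,0],[0.7,0,0,-1,0],[0.7,0,0,-2,0],[0.7,0,0,-3,0],[0.7,0,0,-2.5,0],[0.7,0,0,-1,0],[0.7,0,0,0,0]]' && python3 -m handwheel '[[0.7,-1.5,-0.1,0,0],[0.7,-3,-0.2,0,0],[0.7,-3.5,-0.25,0,0],[0.7,-3.5,-0.25,0,0],[0.7,-3.5,-0.25,0,0],[0.7,-3.5,-0.25,0,0],[0.7,-3.5,-0.25,0,0],[0.7,-3.5,-0.25,0,0],[0.7,-3.5,-0.25,0,0],[0.7,-3.5,-0.25,0,0],[0.7,-3.5,-0.25,0,0],[0.7,-3.5,-0.25,0,0],[0.7,-3,-0.25,0,0],[0.7,-2,-0.2,0,0],[0.7,0,0,0,0],[0.7,0,0,0,0]]'
python3 - <<'E'
from h import *
R,o=mixer(np.radians(-15.2),(.6547,.2246))
q,e=vision.capture("side");V=cloud("side",e);np.savez("pics/side3.npz",p=q,d=e)
print(bot.read_state()["position"])
cv2.imwrite("pics/d1.png",cv2.resize(q[100:400,200:500],(600,600),interpolation=cv2.INTER_CUBIC)[:,:,::-1])
E
```

```text
t: 19.85
position: [0.6545, 0.2245, 0.4518]
ee_rot: [3.138, -0.002, 1.352]
contact_force: [0.2, -1.2, -2.9]
gripper_width: 0.0503
t: 21.18
position: [0.5258, -0.2037, 0.4473]
ee_rot: [-3.139, -0.001, 1.35]
contact_force: [-0.7, 1.5, -2.6]
gripper_width: 0.0506
[ 0.52605553 -0.20287534  0.44772203]
```

View pics/d1.png

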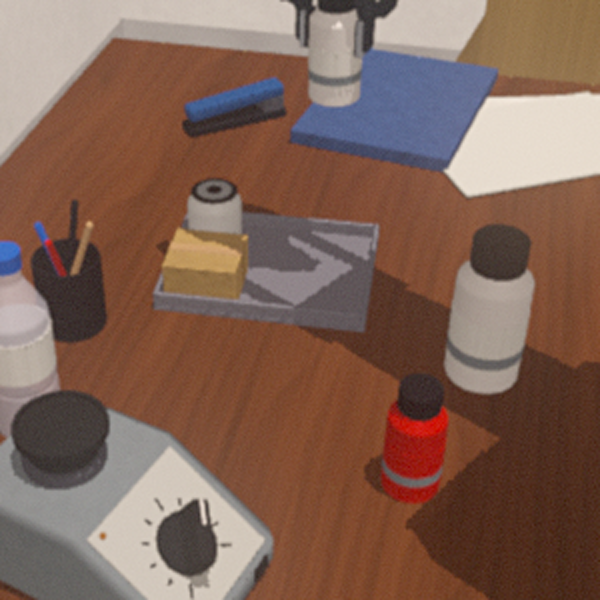

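The bottle hangs upright over the tray area. Lowering, then feeling for the floor (expected at TCP z of about 0.226).

```bash
python3 -m handwheel '[[0.7,0,0,1.5,0],[0.7,0,0,3,0],[0.7,0,0,3.5,0],[0.7,0,0,3.5,0],[0.7,0,0,3.5,0],[0.7,0,0,2.5,0],[0.7,0,0,1.5,0],[0.7,0,0,1,0],[0.7,0,0,0.5,0],[0.7,0,0,0,0]]' && python3 -m handwheel '[[0.7,0,0,0.2,0],[0.7,0,0,0.2,0],[0.7,0,0,0.15,0],[0.7,0,0,0.15,0],[0.7,0,0,0,0]]'
```

```text
t: 22.07
position: [0.5262, -0.2021, 0.2436]
ee_rot: [-3.14, -0.0, 1.353]
contact_force: [-0.2, 0.5, -2.3]
gripper_width: 0.0503
t: 22.48
position: [0.5261, -0.2027, 0.2373]
ee_rot: [3.141, -0.0, 1.352]
contact_force: [0.7, -0.0, -2.8]
gripper_width: 0.0508
```

Run:
```python
from h import *
q,e=vision.capture("side")
cv2.imwrite("pics/d2.png",cv2.resize(q[140:300,240:420],None,fx=4,fy=3.5,interpolation=cv2.INTER_CUBIC)[:,:,::-1])
```

```text
(no output)
```

View pics/d2.png

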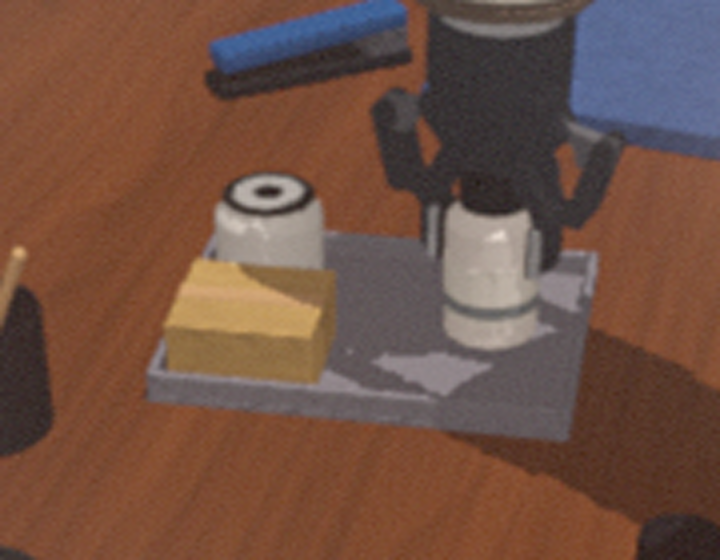

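The bottle is in the free half, about 11 mm above the floor and clear of the walls and the carton.

```bash
python3 -m handwheel '[[0.7,0,0,0.2,0],[0.7,0,0,0.2,0],[0.7,0,0,0.2,0],[0.7,0,0,0.15,0],[0.7,0,0,0.1,0],[0.7,0,0,0,0]]'; python3 -m handwheel '[[0.7,0,0,0.1,0],[0.7,0,0,0.05,0],[0.7,0,0,0,0]]'
```

```text
t: 23.03
position: [0.526, -0.2027, 0.2285]
ee_rot: [-3.141, -0.0, 1.352]
contact_force: [0.6, 0.2, -2.1]
gripper_width: 0.0505
t: 23.28
position: [0.5261, -0.2027, 0.2272]
ee_rot: [-3.142, -0.0, 1.352]
contact_force: [-0.2, 0.3, -2.2]
gripper_width: 0.0501
```

```bash
python3 -m handwheel '[[0.7,0,0,0.05,0],[0.7,0,0,0.05,0],[0.7,0,0,0,0]]'; python3 -m handwheel '[[0.7,0,0,0.05,0],[0.7,0,0,0,0]]'
```

```text
t: 23.53
position: [0.5261, -0.2027, 0.2262]
ee_rot: [-3.141, -0.0, 1.352]
contact_force: [0.1, 1.4, -2.0]
gripper_width: 0.0503
t: 23.7
position: [0.5261, -0.2028, 0.2259]
ee_rot: [3.141, -0.0, 1.352]
contact_force: [-0.3, 1.2, -0.8]
gripper_width: 0.0503
```

```bash
python3 -m handwheel '[[0.7,0,0,0.04,0],[0.7,0,0,0,0]]' 20;  python3 -m handwheel '[[0.4,0,0,0,0],[0.36,0,0,0,0],[0.3,0,0,0,0],[0.2,0,0,0,0],[0.1,0,0,0,0],[0.05,0,0,0,0],[0,0,0,0,0],[0,0,0,0,0]]'
python3 - <<'E'
from h import *
q,e=vision.capture("side")
cv2.imwrite("pics/d3.png",cv2.resize(q[140:300,240:420],None,fx=4,fy=3.5,interpolation=cv2.INTER_CUBIC)[:,:,::-1])
E
```

```text
t: 23.87
position: [0.5261, -0.2028, 0.2258]
ee_rot: [3.141, 0.0, 1.352]
contact_force: [-2.9, 1.7, 4.5]
gripper_width: 0.0503
t: 24.53
position: [0.5261, -0.2027, 0.2254]
ee_rot: [-3.142, -0.0, 1.352]
contact_force: [0.3, -0.1, 0.6]
gripper_width: 0.0854
```

View pics/d3.png

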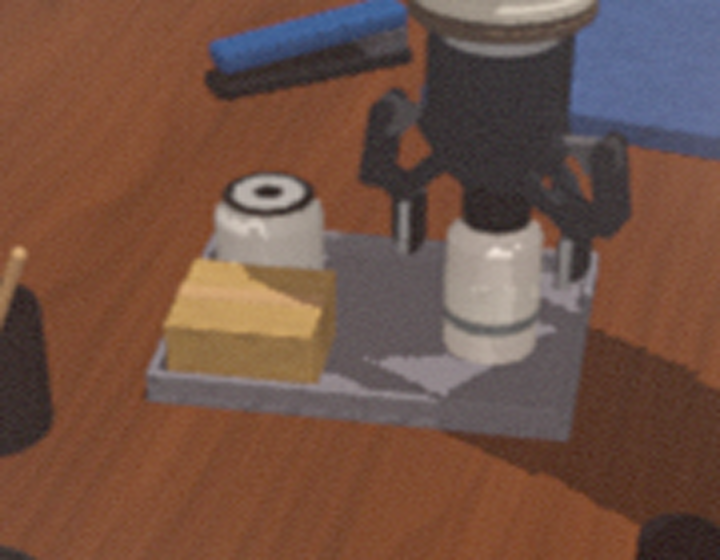

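The bottle stands free in the tray with the fingers open. Retreating straight up and checking everything.

```bash
python3 -m handwheel '[[0,0,0,-1,0],[0,0,0,-2.5,0],[0,0,0,-3.5,0],[0,0,0,-3.5,0],[0,0,0,-3.5,0],[0,0,0,-3.5,0],[0,0,0,-2.5,0],[0,3,0,0,0],[0,3,0,0,0],[0,3,0,0,0],[0,3,0,0,0],[0,3,0,0,0],[0,0,0,0,0],[0,0,0,0,0]]'
python3 - <<'E'
from h import *
from scipy.optimize import least_squares
q,e=vision.capture("side");p,d=vision.capture("top");V=cloud("side",e)
cv2.imwrite("pics/e1.png",q[:,:,::-1]);cv2.imwrite("pics/e2.png",p[:,:,::-1])
hsv=cv2.cvtColor(q,cv2.COLOR_RGB2HSV)
k=(np.hypot(V[...,0]-.526,V[...,1]+.203)<.045)&(V[...,2]>.012)&(V[...,2]<.085)&(hsv[...,1]<70)&(hsv[...,2]>120);P=V[k]
f=lambda x:np.linalg.norm(np.cross(P-np.array([x[0],x[1],.05]),np.array([x[2],x[3],1])/np.linalg.norm([x[2],x[3],1])),axis=1)-.026
s=least_squares(f,[.526,-.203,0,0],loss="soft_l1",f_scale=.001);print(len(P),s.x)
k=(np.hypot(V[...,0]-.526,V[...,1]+.203)<.045);print("top z",np.nanpercentile(V[k][:,2],99))
R,o=mixer(np.radians(-15.2),(.6547,.2246))
k=(np.hypot(V[...,0]-.6547,V[...,1]-.2246)<.03);print("pad z",np.nanmedian(V[k][:,2]))
print(bot.read_state()["contact_force"])
E
```

```text
t: 25.75
position: [0.5587, -0.055, 0.4262]
ee_rot: [3.141, -0.0, 1.354]
contact_force: [0.1, -0.5, -0.4]
gripper_width: 0.0855
598 [ 0.52537496 -0.20541426  0.00121696  0.00563211]
top z 0.12201130808967833
pad z 0.13736735087064833
[ 0.04871812 -0.41224011  0.55514961]
```

View pics/e1.png

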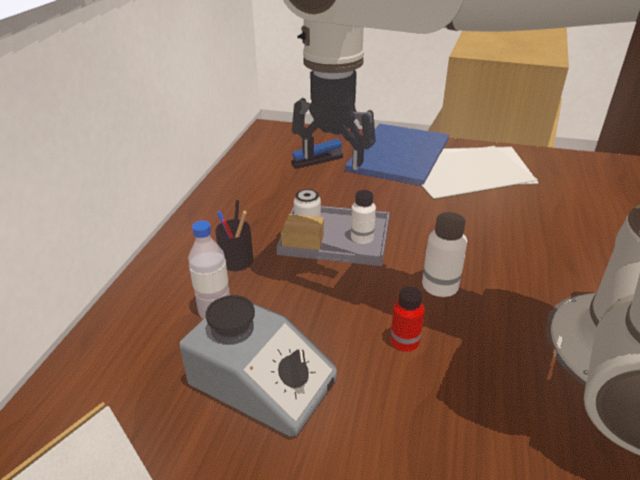

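View pics/e2.png

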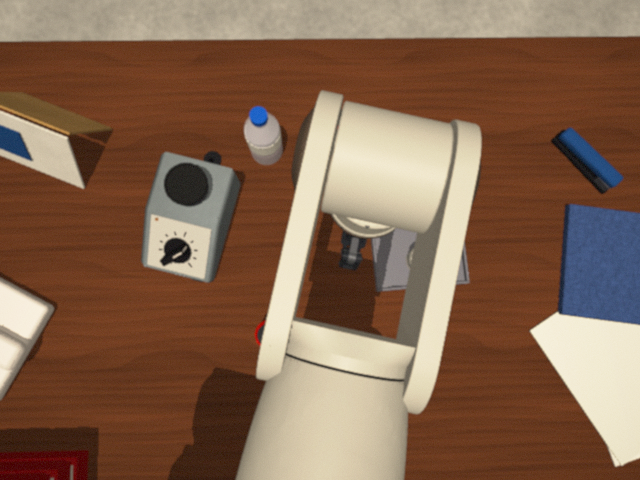

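The side view shows the bottle upright in the tray at (363,218), the pad raised, the dial line at 6, and the other things where they were. Handing in.

```bash
python3 -c "
from bench import ticket
print(ticket.close_job())"
```

```text
the job is handed in; nothing more can be done
None
```

I turned the dial from 3 to 6, pressed the small white bottle on the pad, stood it in the free half of the tray and handed the job in at about 26 s.

- **Press:** about 22 N (19.9–20.7 N read at the tool, plus about 2.3 N of bottle weight), held for more than 3 s. I judged the pad fully home because the force kept rising while the tool stopped at the expected height.
- **Dial:** the model overlay right after release put the white line at position 6, and the final picture still shows it there.
- **Bottle:** a cylinder fit puts it at (0.525, -0.205) m, tilted less than 0.5°, with the pad back at rest height.
- **Other things:** all looked unmoved in the side view. In the final top view the arm hid part of the tray, so that check rests on the side camera alone.
- **Disagreements:** about 8 N of sideways force showed at the wrist during the press. The side camera read the top of the bottle about 3 mm higher than it should stand. Neither changed the result as far as I could see.

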